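# Fetch the dip basket with the hook rod and load the cast knobs

## Task

Get the freshly cast drawer knobs ready for the wash: take the hook rod from its stand, use it to lift the dip basket out of the narrow, drained dip tank and stand the basket flat in the drip tray, and hang the rod back in the fork of its stand. Lift every knob out of the mould and set it down inside the basket, without letting it drop from a height. Leave the jar, the tin, the hammer and the sample book where they are.

Things in the scene. Friction and masses are not known exactly. Their poses are not given: they have to be found in the camera images.
- rod: hook rod, loose, 0.16 kg. Square upright wooden handle 20 x 20 mm from z = 6 to 78 mm, on a square collar 26 x 26 x 6 mm. Origin: centre of the collar's underside, z up along the handle. Below it a 6 mm steel shaft runs down the axis into a J hook that points to the rod's +x. At the start it hangs upright in the fork by its collar, hook pointing about to the stand's -x (away from the post)
- hook (a point): lowest point of the rod's J hook (centre of its 6 mm wire): rod frame x = 16 mm, z = -115 mm. Axes as the rod's. From here the wire curves up on both sides: to the shaft at x = 0 (straight above z = -102 mm) and to the tip at x = 32 mm, wire centre z = -100 mm, topmost point of the tip z = -97 mm. Shaft and tip are 26 mm apart inside
- stand: fixed steel stand for the rod. Origin: centre of its foot on the bench (80 x 75 mm). Its x axis points from the fork's open mouth toward the post, which stands at x = 26 to 42 mm and is 148 mm high
- fork (a point): seat of the rod: midway between the stand's two flat tines on their top face, 150 mm above the bench; axes as the stand's. The slot between the tines is 14 mm wide, open toward -x (flared mouth 48 mm out), closed 10 mm behind the seat; tines 6 mm thick. The collar rests on the tines, the shaft hangs in the slot; the rod goes in and out along x with its collar just above the tines
- tank: fixed narrow dip tank of stainless steel, empty, open on top, 242 mm (its x) x 82 mm outside, 165 mm high, walls and floor 3 mm (inside 236 x 76 mm). Origin: centre of its underside. Two small brackets inside its end walls, reaching 16 mm inward, tops 37 mm high, carry the basket by its lugs
- basket: dip basket, loose, about 0.3 kg: shallow perforated trough 194 mm (its x) x 56 mm (its y), rim 20 mm high, walls 2 mm, floor 3 mm. Origin: centre of its underside, z up. Level lugs 15 mm long and 30 mm wide stick out of both ends at rim height, 224 mm over all. At the start it hangs level in the tank by its lugs, long side along the tank's, underside 20 mm above the tank's underside
- bail (a point): peak of the basket's bail, centre of its stiff 5 mm wire, 72 mm above the middle of the basket's underside; axes as the basket's. The bail stands across the basket in its plane x = 0: legs at y = +-25.5 mm up to z = 62 mm, then sloping up to this peak, so the wire here runs along the basket's y
- tray: loose steel drip tray 300 mm (its x) x 150 mm (its y), rim 12 mm high, walls 4 mm, floor top 4 mm above the origin. Origin: centre of its underside. 0.9 kg; it lies on the bench
- mould: fixed open mould, a grey block 178 mm (its x) x 118 mm (its y) x 26 mm high. Origin: centre of its underside. Six round cavities of 30.5 mm diameter, 15.5 mm deep, centred at x = -60, 0 and 60 mm, y = +-30 mm in its frame; three to five of them hold a knob, the others are empty
- knob0: cast drawer knob, present or not (None if absent), 0.05 kg: round head of 28 mm diameter, 14 mm thick, with a round stem of 12 mm diameter on its back. Origin: centre of the head's face; z runs along the stem, whose end is at z = 46 mm (stem from 14 to 46 mm). At the start it sits face down in the mould, stem straight up, origin 10.5 mm above the bench, the head about flush with the mould's face
- knob1: a knob like knob0, present or not
- knob2: a knob like knob0, present or not
- knob3: a knob like knob0, present or not
- knob4: a knob like knob0, present or not
- knob5: a knob like knob0, present or not
- nail_jar: bystander: glass jar of nails, 60 mm diameter, 75 mm high. Origin: centre of its underside
- wax_tin: bystander: wax tin, 72 mm diameter, 50 mm high. Origin: centre of its underside
- tack_hammer: bystander: tack hammer lying on the bench, about 0.3 m long
- sample_book: bystander: sample book lying flat, 130 x 90 x 30 mm. Origin: centre of its underside
There are look-alikes about, which are no part of the job. Leave any black or purple look-alike of the knob0 alone.

How it is judged:
By the outcome, as a careful person would: the job done as asked, in the order asked, and still so for the second after the job is handed in, with the robot touching nothing.
Of knob0, knob1, knob2, knob3, knob4, knob5 only 3 to 5 are there at a start; the rules pass over those that are not, and their reading is None.
At some moment in a run one of basket, tray may be knocked a few centimetres aside while the robot is not near it.
It also fails if it takes over 210 s, if anything falls off the work surface, if the arm or the gripper's body presses on something with over 40 N, if the wrist force passes 120 N, or if a joint passes its speed limit or range.

## Robot

A 7-joint arm with a two-finger parallel gripper is mounted at the origin on the work surface. World frame = base frame: x ahead of the robot, y to its left, z up, the work surface at z = 0. Lengths are in m, angles in rad, forces in N, time in s.
With the tool pointing down it reaches from about 0.425 to 0.925 m from the base axis. Payload 6.8 kg.
Tool frame: the origin (TCP) lies midway between the tips of the shut fingers; the grasp point (between the pads) lies 19 mm behind it; x points along the fingers, y is the direction in which the jaws open and shut, and the axes are right-handed (so a half turn about x gives the same grasp; the last joint's range is limited). The gripper opens to 85 mm and grips with 20 to 120 N. Pads are 22 mm wide; open, the fingers measure 114 mm over their backs; the gripper's body (76 mm by 85 mm) begins 54 mm behind the grasp point. The pads swing forward as they close: fully open they stand 13 mm farther back than shut.
Start: joints at [-0.108, 0.477, 0.022, 1.555, -0.011, 1.109, -0.083], TCP at [0.675, 0, 0.231] pointing down, gripper open.
Joint ranges: [-2.96, 2.96], [-0.34, 2.1], [-1.41, 1.46], [0.24, 2.44], [-1.37, 4.51], [0.17, 1.92], [-2.96, 2.96]. Speed limits (rad/s): [2.39, 2.39, 3.14, 3.14, 3.14, 3.14, 3.14].

## Interface

Orientations are given as a rotation vector (axis times angle).
In Python, from bench import r, viewer, nets gives the robot as it stands.
- The arm moves only by the shell command python3 -m pendant 'ROWS' [FORCE]. ROWS is JSON, one flat list of numbers, 5 for each row, row after row: the finger opening in mm, from 0 to 85.4, then the shift along the tool's x, y, z in mm, then the turn about the tool's x in rad. A call has 1 to 20 rows; each row shifts and turns the commanded pose from where the row before left it, along the tool's axes as they then stand; what a row does not reach is not made up. A row lasts 1/8 s, in which the tool goes at most 62.5 mm and 10.7 degrees, less where a joint would pass 70% of its speed; a pose out of reach is approached as far as the arm can. A call with a gripper value outside its range is refused whole. The fingers move at their own pace and stop on an object; FORCE is the grip in N (left out, the last holds). Time passes only in rows, so rows that do not move let the fingers close. It gives the time, the measured TCP pose, the force and the opening at its end, in the units of the state.
- r.get_obs(): the state, without advancing time (a new reading comes with each control period).
- viewer.grab_frame(name): name is "scene" or "side" or "wrist"; returns (picture, depth): 400x640x3 uint8, red, green, blue; 400x640 float32, m along the optical axis (not along the pixel's ray), 0 where there is no reading.
- viewer.calibration(name): a dict with "mtx" (3x3 intrinsics, pixels), "world_to_cam" (4x4, takes a point from world to camera coordinates). Camera axes: x right, y up, looking along -z (the intrinsics and any distortion apply to the point x, -y, -z); pixel columns grow to the right and rows downward; lengths in m; the calibration is good to about 2 mm. A picture is of the moment at which its call begins: read the wrist's pose just before it. calibration takes no time and is no camera call; for the wrist camera it gives the pose at the moment of the call.
- r.hand_in(): hands the job in, once; it reports no verdict.
Trained networks look in the newest picture that a camera, given by its name, has taken for a name from the list of things; names that differ only in an ending like _2 or _b are one class to them, and where a whole thing is asked for, a point or a joint stands for the part that bears it (a point fixed in the world has none). Each returns a list of dicts, best first, with "score" (0 to 1); they miss things now and then, are a little off and sometimes report something else, mostly with a low value. They report only what shows in the picture. A call takes as long as a camera call. They do not tell look-alikes from the thing itself.
- nets.look_for(name, camera): "location" ([x, y, z] in m, in world coordinates, good to about 4 mm: the middle of the surface that is visible of it).
- nets.silhouettes(name, camera): "mask" (400x640 bool, what is visible of it).
The state is a dict: "clock": time; "joints": joint angles; "qvel": joint speeds; "tau": joint torques, N m; "tcp_pos": TCP position; "orientation": TCP orientation; "contact_force": force on the tool from outside, world axes, zero at the start; "moment": the same for the moment, N m; "grip_width": finger opening in m.
Only numpy, scipy, OpenCV 4.12 (cv2) and the standard library are available. Lean on these libraries where they do the work, as an engineer would, in place of code of your own. Each camera call takes 0.05 s, during which the arm holds its last target. There are 200 camera calls.

## Working session

There is one attempt and no reset: what is moved stays moved. The work goes in short steps, Python scripts to look and compute and a shell command to move; the robot and the scene stay as the last step left them, time stands still between calls to the robot, and variables do not carry over. Pictures are saved under pics/ and viewed, about 12 in all and at most 16, crops included, and the job is handed in when it is done.

```bash
ls; mkdir -p pics; cat > h.py <<'E'
import numpy as np, cv2
from scipy.spatial.transform import Rotation as R
from bench import r, viewer, nets
def grab(cam,fn=None):
    c=viewer.calibration(cam); p,d=viewer.grab_frame(cam)
    if fn: cv2.imwrite('pics/'+fn,p[:,:,::-1])
    return p,d,c
def cloud(d,c):
    K=np.array(c['mtx']); T=np.linalg.inv(np.array(c['world_to_cam']))
    v,u=np.mgrid[0:d.shape[0],0:d.shape[1]]
    P=np.stack([(u-K[0,2])/K[0,0]*d,-(v-K[1,2])/K[1,1]*d,-d],-1)
    return P@T[:3,:3].T+T[:3,3]
def proj(p,c):
    K=np.array(c['mtx']);W=np.array(c['world_to_cam']);q=W[:3,:3]@np.array(p)+W[:3,3]
    return K[0,0]*q[0]/-q[2]+K[0,2], K[1,1]*-q[1]/-q[2]+K[1,2]
def st():
    o=r.get_obs(); M=R.from_rotvec(o['orientation']).as_matrix()
    return o,np.array(o['tcp_pos']),M
def togo(p,grasp=False):
    "shift in tool axes mm so that TCP (or grasp point) is at p"
    o,t,M=st()
    if grasp: t=t-0.019*M[:,0]
    return np.round(M.T@(np.array(p)-t)*1000,1)
E
python3 - <<'E'
from h import *
for c in ['scene','side','wrist']:
    p,d,k=grab(c,c+'0.png'); np.savez('/tmp/'+c+'0.npz',p=p,d=d,P=cloud(d,k)); print(c,k)
    for n in ['rod','hook','stand','fork','tank','basket','bail','tray','mould','knob0','nail_jar','wax_tin','tack_hammer','sample_book']:
        try: print(n,[(np.round(x['location'],3).tolist(),round(x['score'],2)) for x in nets.look_for(n,c)])
        except Exception as e: print(n,e)
o,t,M=st(); print(t,M.round(3),o)
E
```

```text
pics
scene {'mtx': array([[409.48572518,   0.        , 316.82968616],
       [  0.        , 409.48572518, 199.1342267 ],
       [  0.        ,   0.        ,   1.        ]]), 'world_to_cam': array([[ 0.74631143,  0.66558981,  0.0030751 , -0.42080747],
       [-0.54325908,  0.60646228,  0.58057994,  0.26670901],
       [ 0.38456316, -0.43496402,  0.81419744, -1.53681716],
       [ 0.        ,  0.        ,  0.        ,  1.        ]])}
rod [([0.668, 0.174, 0.181], 0.51), ([0.56, 0.321, 0.117], 0.46)]
hook [([0.668, 0.174, 0.181], 0.51)]
stand [([0.678, 0.2, 0.011], 0.6)]
fork [([0.68, 0.2, 0.009], 0.95)]
tank [([0.559, 0.321, 0.116], 0.68)]
basket [([0.669, 0.174, 0.181], 0.33)]
bail [([0.72, 0.321, 0.026], 0.74), ([0.598, -0.313, 0.025], 0.17)]
tray [([0.531, -0.028, 0.001], 0.89)]
mould [([0.534, -0.316, 0.026], 0.69), ([0.695, -0.225, 0.078], 0.69)]
knob0 [([0.384, -0.37, 0.012], 0.65), ([0.6, -0.314, 0.025], 0.63), ([0.376, -0.305, 0.013], 0.63), ([0.466, -0.33, 0.022], 0.48), ([0.523, -0.346, 0.023], 0.47), ([0.574, -0.37, 0.028], 0.45)]
nail_jar [([0.694, -0.222, 0.076], 0.65)]
wax
[... 2440 characters left out ...]
. -1.]
 [-1.  0. -0.]] {'clock': 2.25, 'joints': array([-0.10808251,  0.47702998,  0.02239141,  1.55534945, -0.01154049,
        1.10928224, -0.08308385]), 'qvel': array([ 0.00055776,  0.00044114, -0.00032646, -0.00042296, -0.0006033 ,
        0.00048009, -0.00070293]), 'tau': array([-4.74367807e-04, -5.96315575e+01,  1.60633374e+00, -2.81538802e+01,
        1.25120510e-02,  1.66159443e-03,  2.85264697e-06]), 'tcp_pos': array([6.75046389e-01, 1.49927299e-05, 2.31308993e-01]), 'orientation': array([ 1.20929201,  1.20918655, -1.20915555]), 'contact_force': array([ 0.57762121,  0.0654663 , -0.08450252]), 'moment': array([-0.0011429 , -0.03101431,  0.05417237]), 'grip_width': 0.0855098607708248}
```

```bash
python3 -m pendant 2>&1 | head; python3 -c "
import cv2,numpy as np
print(1)"
```

```text
invalid input
1
```

View pics/scene0.png

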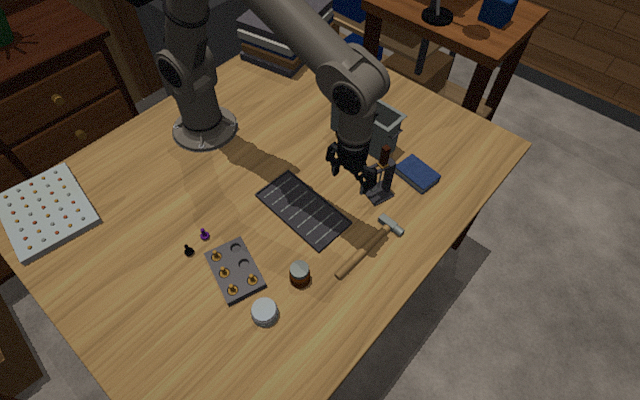

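View pics/side0.png

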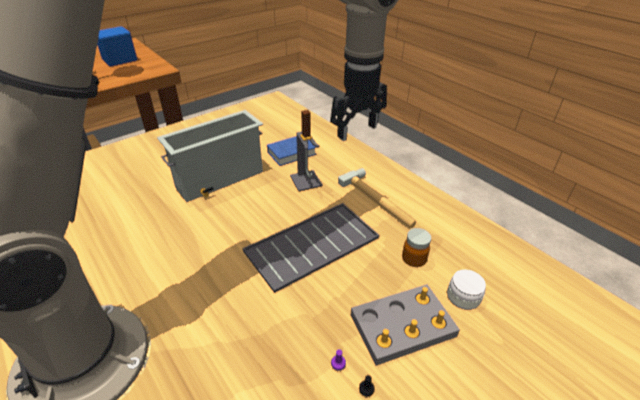

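```bash
cat > seg.py <<'E'
from h import *
def reg(Ps,x0,x1,y0,y1,z0,z1):
    Q=Ps.reshape(-1,3); m=(Q[:,0]>x0)&(Q[:,0]<x1)&(Q[:,1]>y0)&(Q[:,1]<y1)&(Q[:,2]>z0)&(Q[:,2]<z1); return Q[m]
def rect(Q):
    (c,s,a)=cv2.minAreaRect((Q[:,:2]*1000).astype(np.float32)); return np.round(c,1),np.round(s,1),round(a,1)
E
python3 - <<'E'
from seg import *
for c in ['scene','side']:
    P=np.load(f'/tmp/{c}0.npz')['P']
    print(c)
    for n,b in dict(table=(.5,.7,-.2,-.12,-.02,.02),mould=(.42,.66,-.42,-.24,.022,.03),moulda=(.4,.66,-.42,-.24,.012,.03),tray=(.34,.72,-.15,.1,.008,.018),tank=(.3,.63,.2,.45,.155,.172),
      standbase=(.6,.75,.13,.26,.003,.02),post=(.6,.75,.13,.26,.13,.1495),col=(.6,.75,.13,.26,.15,.157),handle=(.6,.75,.13,.26,.165,.24),jar=(.6,.75,-.3,-.15,.06,.09),ham=(.65,.85,-.12,.12,.01,.05)).items():
        Q=reg(P,*b); 
        if len(Q)>5: print(n,len(Q),*rect(Q),'z',np.percentile(Q[:,2],[5,50,95]).round(4),'med',np.median(Q[:,:2],0).round(4))
    K=reg(P,.42,.66,-.42,-.24,.04,.07)
    n,l,s,ce=cv2.connectedComponentsWithStats(np.uint8((lambda G:G)(np.histogram2d(K[:,0],K[:,1],bins=[np.arange(.4,.7,.004),np.arange(-.45,-.2,.004)])[0]>0)))
    for i in range(1,n):
        x0,y0=.4+ce[i][1]*.004+.002,-.45+ce[i][0]*.004+.002; print('stem',round(x0,3),round(y0,3),s[i][4], K[np.hypot(K[:,0]-x0,K[:,1]-y0)<.015].max(0).round(3))
S=np.load('/tmp/scene0.npz')['p']; D=np.load('/tmp/side0.npz')['p']
a=cv2.resize(S[90:210,320:450],None,fx=3,fy=3,interpolation=2); b=cv2.resize(D[100:220,150:350],None,fx=3,fy=3,interpolation=2)[:, :]
W=np.zeros((360,1000,3),np.uint8); W[:,:390]=a; W[:,400:1000]=b
cv2.imwrite('pics/crop1.png',cv2.resize(W,(800,288))[:,:,::-1])
E
```

```text
scene
table 1301 [ 600. -160.] [ 79.7 199.6] 90.0 z [-0.0042 -0.0005  0.0029] med [ 0.5891 -0.1543]
mould 1914 [ 526.6 -318.1] [118.2 181.9] 71.7 z [0.0226 0.0252 0.0284] med [ 0.5334 -0.3222]
moulda 2184 [ 526.6 -317.9] [118.4 181.9] 71.7 z [0.0187 0.0249 0.0283] med [ 0.5341 -0.3222]
tray 503 [522.3 -27. ] [152.9 303.3] 86.4 z [0.0081 0.0104 0.0145] med [ 0.533  -0.0349]
tank 308 [545.1 345.2] [106.9 118. ] 89.5 z [0.1571 0.1644 0.1678] med [0.572  0.3815]
standbase 406 [674.4 196.5] [145.7 129.8] 2.0 z [0.0034 0.0076 0.0121] med [0.6782 0.181 ]
post 77 [666.4 185.9] [80.4 35.4] 70.8 z [0.1353 0.1471 0.1493] med [0.676 0.198]
col 66 [666.1 179.3] [80.1 32.2] 67.2 z [0.1501 0.1523 0.156 ] med [0.6736 0.1731]
handle 167 [666.7 181.7] [25.1 22.3] 70.9 z [0.1685 0.2056 0.2292] med [0.6696 0.1748]
jar 304 [ 685.3 -211.8] [52.  50.8] 7.7 z [0.0647 0.0739 0.0777] med [ 0.6871 -0.2126]
ham 857 [721.8   4.3] [253.3 151. ] 78.4 z [0.0116 0.0228 0.0279] med [0.7679 0.0175]
stem 0.46 -0.328 12 [ 0.467 -0.324  0.059]
stem 0.519 -0.347 8 [ 0.524 -0.341  0.059]
stem 0.575 -0.366 11 [ 0.58  -0.361
[... 595 characters left out ...]
.2] 71.6 z [0.004  0.0066 0.0112] med [0.6626 0.1816]
post 129 [665.1 176.6] [89.3 40.1] 71.7 z [0.1362 0.1478 0.1493] med [0.6619 0.1659]
col 42 [664.1 171.6] [21.2 61.9] 24.2 z [0.1504 0.1534 0.1559] med [0.6592 0.1735]
handle 226 [665.  180.4] [23.9 21.6] 69.4 z [0.1682 0.2003 0.2266] med [0.6609 0.1743]
jar 400 [ 683.9 -211.3] [53.8 51. ] 44.2 z [0.0621 0.0728 0.075 ] med [ 0.6797 -0.2151]
ham 845 [721.3   3.2] [253.4 146.4] 77.0 z [0.0106 0.0208 0.0253] med [0.759  0.0094]
stem 0.46 -0.33 13 [ 0.465 -0.323  0.057]
stem 0.516 -0.348 12 [ 0.524 -0.342  0.058]
stem 0.574 -0.367 11 [ 0.579 -0.36   0.056]
stem 0.592 -0.311 14 [ 0.598 -0.303  0.057]
stem 0.656 -0.351 20 [ 0.66  -0.337  0.051]
```

View pics/crop1.png

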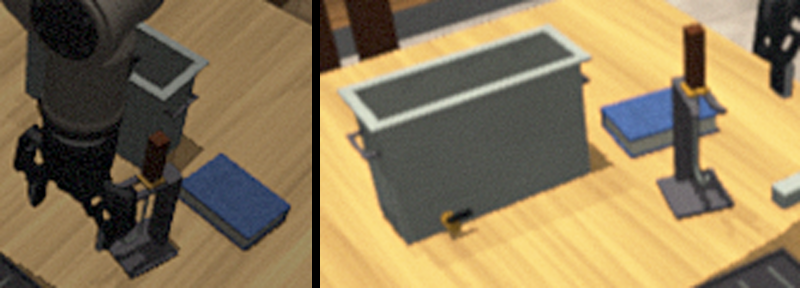

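```bash
python3 -m pendant '[85,-56,0,0,0,85,-56,0,0,0,85,-57,0,0,0,85,0,-24,-47,0,85,0,-24,-47,0,85,0,-24,-47,0,85,0,-24,-47,0,85,0,-24,-46,0,85,0,-25,-46,0,85,0,0,0,0,85,0,0,0,0]' 
python3 - <<'E'
from h import *
p,d,k=grab('wrist','w1.png'); np.savez('/tmp/w1.npz',p=p,d=d,P=cloud(d,k))
for n in ['bail','basket','tank','rod','fork','stand']:
    print(n,[(np.round(x['location'],3).tolist(),round(x['score'],2)) for x in nets.look_for(n,'wrist')])
p,d,k=grab('scene'); np.savez('/tmp/s1.npz',p=p,d=d,P=cloud(d,k))
p,d,k=grab('side'); np.savez('/tmp/d1.npz',p=p,d=d,P=cloud(d,k))
from seg import *
for f in ['w1','s1','d1']:
    P=np.load(f'/tmp/{f}.npz')['P']; print(f)
    for n,b in dict(tank=(.3,.63,.25,.45,.155,.172),bail=(.36,.59,.32,.38,.07,.12),rimb=(.35,.6,.3,.4,.033,.05),floor=(.38,.57,.31,.39,.018,.03),base=(.6,.75,.1,.26,.004,.012),tines=(.6,.75,.1,.26,.139,.158),top=(.6,.75,.13,.26,.215,.24)).items():
        Q=reg(P,*b)
        if len(Q)>5: print(n,len(Q),*rect(Q),'z',np.percentile(Q[:,2],[5,50,95]).round(4),'med',np.median(Q[:,:2],0).round(4))
E
```

```text
clock: 3.62
tcp_pos: [0.5303, 0.2795, 0.4004]
orientation: [1.209, 1.208, -1.209]
contact_force: [0.1, 0.0, 0.3]
grip_width: 0.0851
bail [([0.473, 0.346, 0.021], 0.92)]
basket [([0.476, 0.345, 0.025], 0.7)]
tank [([0.448, 0.352, 0.153], 0.87)]
rod [([0.664, 0.189, 0.186], 0.64)]
fork [([0.664, 0.198, 0.03], 0.91), ([0.663, 0.191, 0.185], 0.55), ([0.477, 0.347, 0.024], 0.32)]
stand [([0.661, 0.205, 0.03], 0.62)]
w1
tank 6959 [472.6 349.4] [102.3 262.6] 88.4 z [0.1605 0.1653 0.1666] med [0.4677 0.3624]
bail 161 [531.2 347.7] [117.5  55.2] 0.1 z [0.0815 0.0891 0.096 ] med [0.4762 0.3463]
rimb 1574 [472.2 349.5] [ 76.4 237.1] 88.3 z [0.0351 0.0401 0.0477] med [0.4353 0.3499]
floor 3761 [475.3 349.4] [ 76.3 190.4] 88.4 z [0.0219 0.0234 0.0253] med [0.4776 0.3482]
base 1184 [695.8 179. ] [ 79.9 137. ] 72.0 z [0.0064 0.0081 0.0098] med [0.6557 0.1848]
tines 938 [663.  180.4] [92.7 35.6] 69.4 z [0.1454 0.1498 0.1561] med [0.6632 0.1989]
top 191 [666.1 188.2] [11.1 19.8] 75.5 z [0.2162 0.2275 0.2289] med [0.6664 0.1912]
s1
tank 768 [472.3 349.5] [111.6 264.4] 88.8 z [0.1575 0.1643 0.1681] med
[... 261 characters left out ...]
716 0.1775]
tines 192 [663.1 177.7] [89.7 39.2] 74.2 z [0.1445 0.1494 0.1557] med [0.6703 0.1713]
top 61 [666.  181.2] [21.7 20.7] 67.1 z [0.2166 0.2268 0.2296] med [0.6669 0.1782]
d1
tank 1041 [474.2 347.9] [108.9 263.9] 88.2 z [0.1568 0.1632 0.1653] med [0.4634 0.3616]
rimb 447 [462.  312.1] [ 78.5 254.8] 71.1 z [0.0337 0.0416 0.0492] med [0.4523 0.308 ]
floor 33 [440.5 311.8] [117.3   3.6] 0.0 z [0.0187 0.0242 0.0284] med [0.4116 0.3106]
base 393 [691.2 172.4] [ 88.7 139.7] 62.4 z [0.0046 0.0067 0.0092] med [0.6631 0.1796]
tines 170 [665.9 176.4] [91.9 40. ] 71.0 z [0.1438 0.1487 0.1554] med [0.6606 0.1683]
top 63 [666.  180.3] [22.9 20.6] 72.6 z [0.216  0.224  0.2275] med [0.6624 0.1764]
```

View pics/w1.png

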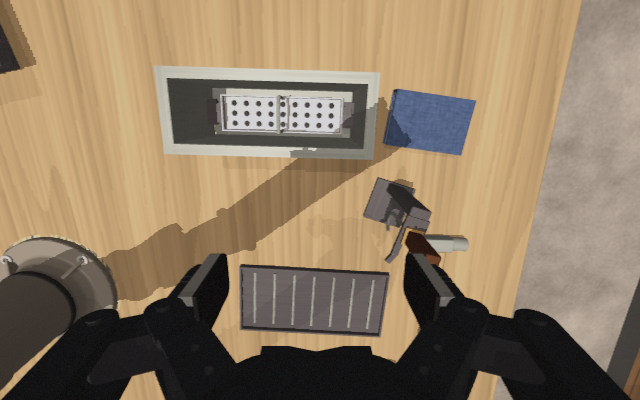

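```bash
python3 -m pendant '[70,0,45,33,0,70,0,45,33,0,70,0,45.7,32.5,0,70,30,0,0,0.16,70,30,0,0,0.16,70,50,0,0,0,70,0,0,0,0,70,0,0,0,0]' 
python3 - <<'E'
from seg import *
P=np.load('/tmp/w1.npz')['P']
for b in [(.45,.51,.325,.372,.075,.12),(.45,.51,.3,.4,.06,.12)]:
    Q=reg(P,*b); print(len(Q),rect(Q),np.percentile(Q,[5,25,50,75,95],axis=0).round(4).tolist())
p,d,k=grab('wrist','w2.png'); P=cloud(d,k); np.savez('/tmp/w2.npz',p=p,d=d,P=P)
for n,b in dict(tines=(.6,.75,.1,.26,.139,.158),col=(.6,.75,.1,.26,.151,.16),top=(.6,.72,.13,.24,.218,.24),h=(.6,.72,.13,.24,.17,.24)).items():
    Q=reg(P,*b)
    if len(Q)>5: print(n,len(Q),*rect(Q),'z',np.percentile(Q[:,2],[5,50,95]).round(4),'med',np.median(Q[:,:2],0).round(4))
print(st()[1], st()[2].round(3))
E
```

```text
clock: 5.08
tcp_pos: [0.6666, 0.1817, 0.2923]
orientation: [1.443, 1.04, -1.439]
contact_force: [0.5, 0.7, -0.2]
grip_width: 0.07
121 (array([475.5, 348.6]), array([45. ,  5.1]), 88.2) [[0.4735, 0.3291, 0.086], [0.4742, 0.3378, 0.0878], [0.4756, 0.3504, 0.0899], [0.4769, 0.3614, 0.092], [0.4781, 0.3696, 0.095]]
448 (array([480. , 349.2]), array([77.8, 59.9]), 89.9) [[0.4549, 0.3106, 0.0659], [0.4727, 0.3115, 0.0833], [0.4767, 0.3421, 0.0903], [0.4866, 0.3867, 0.1011], [0.5054, 0.3878, 0.1167]]
tines 1759 [664.5 179.8] [91.7 41.6] 72.0 z [0.1472 0.15   0.1563] med [0.6711 0.2003]
col 347 [663.1 173.8] [75.2 39.7] 70.1 z [0.1511 0.1553 0.1572] med [0.6699 0.1934]
top 770 [665.5 183.6] [20.2 20. ] 75.9 z [0.2221 0.228  0.2293] med [0.6659 0.1853]
h 1118 [665.5 183.6] [20.3 20. ] 75.9 z [0.1802 0.2275 0.2291] med [0.6666 0.1898]
[0.66697735 0.18181703 0.29301954] [[ 0.004  0.949 -0.315]
 [ 0.001 -0.315 -0.949]
 [-1.     0.003 -0.002]]
```

View pics/w2.png

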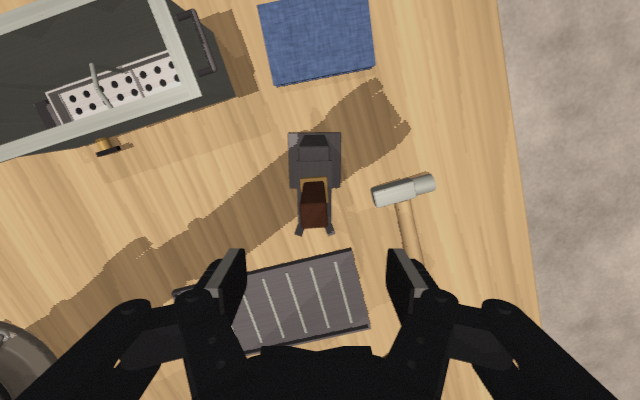

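```bash
python3 -m pendant '[60,30,-1,-2,-0.07,60,30,0,0,0,60,25,0,0,0,60,15,0,0,0,60,10,0,0,0,60,0,0,0,0,20,0,0,0,0,15,0,0,0,0,15,0,0,0,0,15,0,0,0,0,15,0,0,0,0,15,0,0,0,0,15,0,0,0,0]' 60
python3 - <<'E'
from h import *
o,t,M=st(); print(t,M.round(3),o['contact_force'].round(2),o['grip_width'])
E
```

```text
clock: 6.75
tcp_pos: [0.6657, 0.184, 0.1812]
orientation: [1.392, 1.08, -1.39]
contact_force: [-0.7, 0.1, 5.6]
grip_width: 0.0194
[0.66566715 0.18400478 0.1811975 ] [[ 0.001  0.969 -0.247]
 [ 0.001 -0.247 -0.969]
 [-1.     0.001 -0.001]] [-0.67  0.14  5.6 ] 0.01944778863231343
```

```bash
python3 -m pendant '[15,-4,0,0,0,15,-1,0,0,0,15,0,-1.3,20,0,15,0,-1.3,20,0,15,0,-1.3,20,0,15,0,-1.3,20,0,15,0,-0.6,10,0,15,0,0,0,0]'
python3 - <<'E'
from h import *
o,t,M=st(); print(t,o['contact_force'].round(2),o['moment'].round(2),o['grip_width'],o['joints'].round(2))
E
```

```text
clock: 7.75
tcp_pos: [0.6375, 0.0969, 0.1855]
orientation: [1.392, 1.079, -1.392]
contact_force: [0.4, 0.2, -1.4]
grip_width: 0.0191
[0.63750298 0.09689055 0.18552145] [ 0.39  0.21 -1.37] [ 0.03  0.03 -0.01] 0.019101953020696373 [-0.25  0.47  0.    1.68 -0.    0.99 -0.5 ]
```

```bash
python3 -m pendant '[15,-50,0,0,0,15,-50,0,0,0,15,-55,0,0,0,15,0,0,0,0.17,15,0,0,0,0.17,15,0,0,0,0.17,15,0,0,0,0.17,15,0,0,0,0.17,15,0,0,0,0.17,15,0,0,0,0.17,15,0,0,0,0.159,15,0,0,0,0,15,0,0,0,0]'
python3 - <<'E'
from h import *
o,t,M=st(); print(t,M.round(3),o['contact_force'].round(2),o['moment'].round(2),o['grip_width'],o['joints'].round(2)); print(togo([.5245,.3473,.345]))
E
```

```text
clock: 9.38
tcp_pos: [0.6375, 0.0987, 0.3402]
orientation: [-2.209, 0.026, 2.209]
contact_force: [0.9, -0.9, -1.4]
grip_width: 0.0194
[0.63751872 0.09872706 0.34022887] [[-0.    -0.024 -1.   ]
 [ 0.    -1.     0.024]
 [-1.    -0.     0.   ]] [ 0.92 -0.92 -1.44] [-0.04 -0.01  0.04] 0.019432154361208088 [-0.43  0.36  0.25  1.51 -0.09  1.29 -1.77]
[  -4.7 -245.8  119. ]
```

```bash
python3 -m pendant '[15,-1,-41,20,0,15,-1,-41,20,0,15,-1,-41,20,0,15,-1,-41,20,0,15,-1,-41,20,0,15,0,-41,19,0,15,0,0,0,0,15,0,0,0,0,15,0,0,0,0]'
python3 - <<'E'
from seg import *
o,t,M=st(); print(t,M.round(3)[:,2],o['joints'].round(2)); print(togo([.5245,.3473,.345]))
ims=[]
for c in ['side','wrist']:
    p,d,k=grab(c); P=cloud(d,k); np.savez(f'/tmp/{c}3.npz',p=p,d=d,P=P); ims.append(p)
    Q=reg(P,.46,.58,.3,.4,.17,.30); print(len(Q),[ (round(z,3),Q[abs(Q[:,2]-z)<.006].mean(0).round(4).tolist(),rect(Q[abs(Q[:,2]-z)<.006])) for z in np.arange(.18,.3,.012) if (abs(Q[:,2]-z)<.006).sum()>3])
    Q=reg(P,.45,.51,.325,.372,.075,.12); print(len(Q)>5 and rect(Q))
a=cv2.resize(ims[0][60:220,130:290],(400,400),interpolation=2); b=cv2.resize(ims[1],(640,400))
cv2.imwrite('pics/c3.png',np.hstack([a,b])[:,:,::-1])
E
```

```text
clock: 10.5
tcp_pos: [0.5264, 0.3457, 0.3454]
orientation: [-2.207, 0.034, 2.206]
contact_force: [1.2, -0.2, -1.2]
grip_width: 0.0194
[0.52643633 0.34565572 0.34544481] [-1.     0.03  -0.001] [-0.78  0.32  0.14  1.53 -0.04  1.29 -2.24]
[ 0.4 -1.6  2. ]
111 [(np.float64(0.204), [0.5098, 0.344, 0.2037], (array([510.6, 344. ]), array([33.5,  8.5]), 7.8)), (np.float64(0.216), [0.5101, 0.3445, 0.2141], (array([509.8, 344.5]), array([ 4.4, 35. ]), 85.8)), (np.float64(0.228), [0.5257, 0.3437, 0.2271], (array([525.4, 343.5]), array([9.2, 5.2]), 60.1)), (np.float64(0.24), [0.5257, 0.3432, 0.2408], (array([525.5, 343. ]), array([2.5, 5.2]), 86.2)), (np.float64(0.252), [0.525, 0.3425, 0.2515], (array([525.6, 343.1]), array([3.6, 4.1]), 42.4)), (np.float64(0.264), [0.5258, 0.3432, 0.2631], (array([526.7, 343.2]), array([5.5, 5.5]), 6.0)), (np.float64(0.276), [0.5252, 0.3424, 0.2753], (array([525.4, 342.4]), array([5.4, 3.4]), 55.7)), (np.float64(0.288), [0.5255, 0.3435, 0.2877], (array([525.5, 343.2]), array([2.2, 5.2]), 52.2))]
False
191 [(np.float64(0.216), [0.5278, 0.3473, 0.2171], (array([527.7, 347.4]), array([2.4, 5.7]), 5.2)), (np.float64(0.228), [0.528, 0.3472, 0.2278], (array([527.7, 347.4]), array([2. , 5.5]), 5.0)), (np.float64(0.24), [0.528, 0.3473, 0.2399], (array([527.9, 347.3]), array([2.1, 5.3]), 7.9)), (np.float64(0.252), [0.528, 0.3471, 0.252], (array([527.9, 347.2]), array([5. , 1.7]), 89.8)), (np.float64(0.264), [0.528, 0.3469, 0.2642], (array([527.5, 346.6]), array([5.7, 2.6]), 80.0)), (np.float64(0.276), [0.5279, 0.3467, 0.2761], (array([527.9, 346.5]), array([5.5, 2.4]), 76.7)), (np.float64(0.288), [0.5283, 0.347, 0.2849], (array([528.2, 347.1]), array([1.2, 4.3]), 0.0))]
(array([476. , 348.5]), array([46.7,  4.8]), 88.7)
```

```bash
python3 -c "
import cv2; i=cv2.imread('pics/c3.png'); cv2.imwrite('pics/c3b.png',cv2.resize(i,(800,308)))"
```

```text
(no output)
```

View pics/c3b.png

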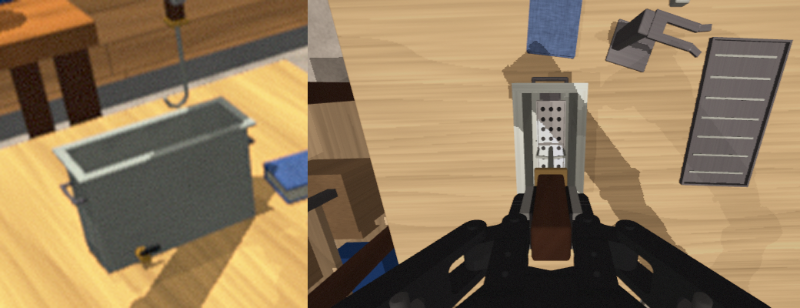

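```bash
python3 -m pendant '[15,20,-1.5,0,0,15,25,0,0,0,15,25,0,0,0,15,25,0,0,0,15,20,0,0,0,15,15,0,0,0,15,6,0,0,0,15,0,0,0,0,15,0,0,0,0]'
python3 - <<'E'
from h import *
o,t,M=st(); print(t,M[:,2],o['contact_force'].round(2),o['moment'].round(2))
E
```

```text
clock: 11.72
tcp_pos: [0.526, 0.349, 0.2102]
orientation: [-2.208, 0.03, 2.205]
contact_force: [-0.1, -0.2, -0.8]
grip_width: 0.0191
[0.52601312 0.34902421 0.21020951] [-0.999601    0.02822132 -0.00118171] [-0.13 -0.19 -0.81] [-0.01 -0.01  0.03]
```

```bash
python3 -m pendant '[15,0,0,10,0,15,0,0,10,0,15,0,0,8,0,15,0,0,7,0,15,0,0,0,0,15,0,0,0,0]'
python3 - <<'E'
from h import *
o,t,M=st(); print(t,M[:,2],o['contact_force'].round(2),o['moment'].round(2))
E
```

```text
clock: 12.48
tcp_pos: [0.4908, 0.3497, 0.2094]
orientation: [-2.208, 0.031, 2.207]
contact_force: [0.6, -0.7, -1.6]
grip_width: 0.0193
[0.49081881 0.34965736 0.20939054] [-9.99596758e-01  2.83933425e-02 -3.74405189e-04] [ 0.56 -0.7  -1.59] [ 0.03 -0.02  0.  ]
```

```bash
python3 -m pendant '[15,-8,1,0,0,15,-8,0,0,0,15,-5,0,0,0,15,-3,0,0,0,15,-3,0,0,0,15,-3,0,0,0,15,0,0,0,0,15,0,0,0,0,15,0,0,0,0]'
python3 - <<'E'
from h import *
o,t,M=st(); print(t,o['contact_force'].round(2),o['moment'].round(2))
p,d,k=grab('wrist','w4.png')
E
```

```text
clock: 13.6
tcp_pos: [0.4904, 0.3487, 0.2391]
orientation: [-2.207, 0.031, 2.208]
contact_force: [0.4, 0.6, -3.1]
grip_width: 0.0192
[0.49043335 0.34866226 0.23912909] [ 0.39  0.58 -3.12] [ 0.05 -0.04  0.05]
```

View pics/w4.png

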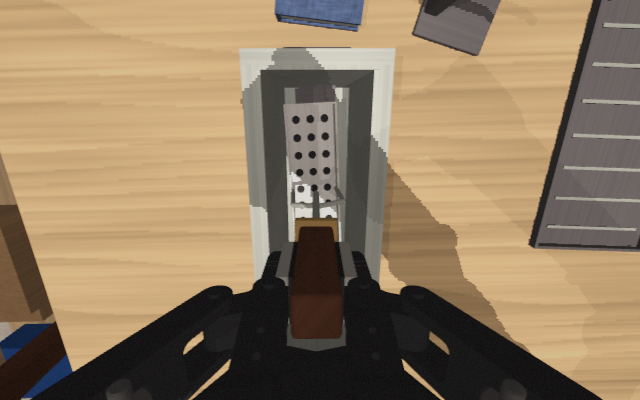

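```bash
python3 -m pendant '[15,-5,0,0,0,15,-8,0,0,0,15,-8,0,0,0,15,-8,0,0,0,15,-5,0,0,0,15,0,0,0,0,15,0,0,0,0]'
python3 - <<'E'
from seg import *
o,t,M=st(); print(t,o['contact_force'].round(2),o['moment'].round(2))
p,d,k=grab('wrist','w5.png'); P=cloud(d,k)
Q=reg(P,.36,.59,.316,.382,.055,.08); print(len(Q),rect(Q),np.percentile(Q[:,2],[2,25,50,75,98]).round(4))
A=np.c_[Q[:,:2],np.ones(len(Q))]; print(np.linalg.lstsq(A,Q[:,2],rcond=None)[0])
E
```

```text
clock: 14.52
tcp_pos: [0.4904, 0.3486, 0.273]
orientation: [-2.207, 0.031, 2.208]
contact_force: [-0.1, -0.5, -4.3]
grip_width: 0.0192
[0.49035174 0.34860478 0.27304287] [-0.06 -0.52 -4.28] [-0.06 -0.04  0.04]
4835 (array([490.8, 350.5]), array([ 56.5, 159.6]), 88.6) [0.0636 0.0654 0.0663 0.0672 0.0755]
[0.00781602 0.02443047 0.0539907 ]
```

View pics/w5.png

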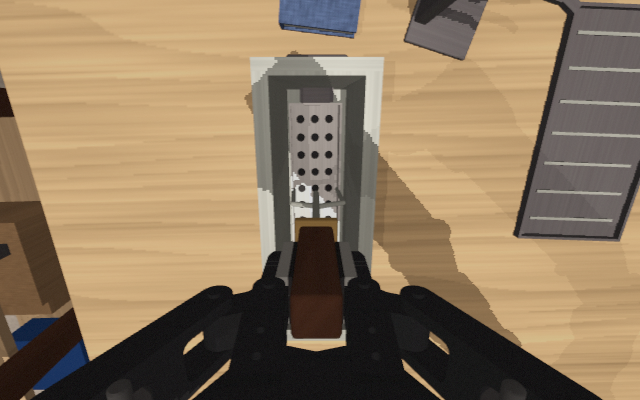

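```bash
python3 -m pendant '[15,-6,0,0,0,15,-10,0,0,0,15,-10,0,0,0,15,-10,0,0,0,15,-10,0,0,0,15,-10,0,0,0,15,-10,0,0,0,15,-10,0,0,0,15,-10,0,0,0,15,-10,0,0,0,15,-10,0,0,0,15,-10,0,0,0,15,-7,0,0,0,15,-4,0,0,0,15,0,0,0,0,15,0,0,0,0]'
python3 - <<'E'
from seg import *
o,t,M=st(); print(t,o['contact_force'].round(2),o['moment'].round(2),o['joints'].round(2))
for c in ['scene','side','wrist']:
    p,d,k=grab(c); P=cloud(d,k)
    Q=reg(P,.34,.62,.3,.4,.178,.23); print(c,len(Q),rect(Q),np.percentile(Q[:,2],[2,25,50,75,98]).round(4))
    Q=reg(P,.34,.72,-.15,.1,.008,.018); print(rect(Q))
E
```

```text
clock: 16.58
tcp_pos: [0.4904, 0.3486, 0.3999]
orientation: [-2.207, 0.032, 2.208]
contact_force: [-0.4, -0.3, -3.9]
grip_width: 0.019
[0.49037718 0.34858431 0.39985162] [-0.38 -0.29 -3.87] [ 0.03 -0.08  0.01] [-0.83  0.25  0.13  1.51 -0.03  1.39 -2.29]
scene 1010 (array([475.5, 348.4]), array([223.6,  64.5]), 0.0) [0.1882 0.1927 0.1962 0.2047 0.2127]
(array([522.9, -27.3]), array([153. , 303.6]), 86.4)
side 1440 (array([477.1, 348.6]), array([ 64.7, 224.6]), 88.1) [0.1872 0.1922 0.1971 0.2043 0.2114]
(array([523.9, -28. ]), array([153.7, 302.4]), 86.1)
wrist 5886 (array([498.9, 350.6]), array([ 56.7, 177.8]), 89.5) [0.1906 0.1925 0.1936 0.1951 0.2124]
(array([523.4, -25.3]), array([153.1, 300.8]), 86.4)
```

```bash
python3 - <<'E'
from h import *
print(togo([.539,-.028,.39]))
E
```

```text
[ 10.1 375.1 -59.2]
```

```bash
python3 -m pendant '[15,0,8,-1,0,15,0,16,-3,0,15,0,24,-4,0,15,0,30,-5,0,15,0,32,-5,0,15,0,32,-5,0,15,0,32,-5,0,15,0,32,-5,0,15,0,32,-5,0,15,0,32,-5,0,15,0,32,-5,0,15,0,28,-4,0,15,0,20,-3,0,15,0,14,-2,0,15,0,8,-1,0,15,0,3,-1,0.037,15,0,0,0,0,15,0,0,0,0]'
python3 -m pendant '[15,10,0,0,0,15,20,0,0,0,15,25,0,0,0,15,25,0,0,0,15,25,0,0,0,15,20,0,0,0,15,12,0,0,0,15,8,0,0,0,15,0,0,0,0,15,0,0,0,0,15,0,0,0,0]'
python3 - <<'E'
from seg import *
o,t,M=st(); print(t,M[:,2],o['contact_force'].round(2),o['moment'].round(2),togo([.539,-.028,.225]))
for c in ['scene','side','wrist']:
    p,d,k=grab(c,c+'6.png'); P=cloud(d,k)
    Q=reg(P,.38,.68,-.1,.05,.028,.06); print(c,len(Q),rect(Q),np.percentile(Q[:,2],[2,25,50,75,98]).round(4))
    Q=reg(P,.34,.72,-.15,.1,.008,.018); print(rect(Q))
E
```

```text
clock: 18.98
tcp_pos: [0.5389, -0.027, 0.4002]
orientation: [-2.189, 0.07, 2.189]
contact_force: [0.7, -0.2, -3.9]
grip_width: 0.0195
clock: 20.35
tcp_pos: [0.5394, -0.0278, 0.256]
orientation: [-2.189, 0.071, 2.187]
contact_force: [-0.9, 0.0, -3.8]
grip_width: 0.0194
[ 0.53935379 -0.02781485  0.25595737] [-0.99786992  0.06522292 -0.00126131] [-0.92  0.04 -3.76] [-0.01 -0.03  0.01] [31.   0.2  0.4]
scene 905 (array([515.7, -25.3]), array([ 59.1, 211.9]), 87.6) [0.0425 0.0462 0.0481 0.0505 0.059 ]
(array([522.3, -26.5]), array([153.7, 303.4]), 86.3)
side 1553 (array([521.8, -26. ]), array([ 60.2, 220.7]), 87.7) [0.0428 0.0459 0.0473 0.0516 0.0594]
(array([523.5, -27.7]), array([153.8, 301.8]), 86.1)
wrist 4679 (array([538. , -24.9]), array([ 52.8, 159. ]), 87.6) [0.0455 0.0469 0.0477 0.0486 0.0531]
(array([536.3, -26.2]), array([150.3, 273.4]), 86.2)
```

View pics/scene6.png

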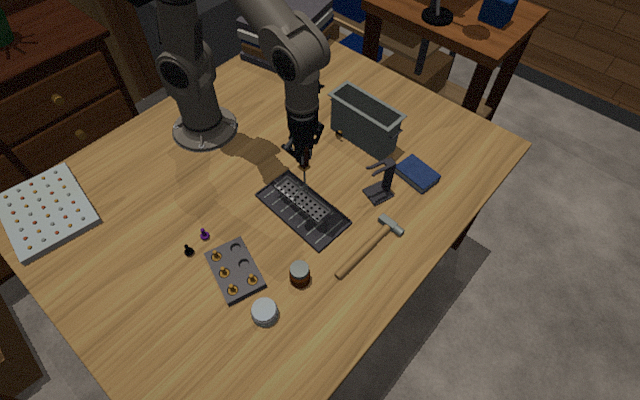

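```bash
python3 -m pendant '[15,12,0,0,0,15,10,0,0,0,15,7,0,0,0,15,5,0,0,0,15,3,0,0,0,15,3,0,0,0,15,3,0,0,0,15,3,0,0,0,15,0,0,0,0,15,0,0,0,0]'
python3 - <<'E'
from h import *
o,t,M=st(); print(t,o['contact_force'].round(2))
E
python3 -m pendant '[15,4,0,0,0,15,6,0,0,0,15,5,0,0,0,15,3,0,0,0,15,0,0,0,0,15,0,0,0,0]'
python3 - <<'E'
from seg import *
o,t,M=st(); print(t,o['contact_force'].round(2),o['moment'].round(2))
p,d,k=grab('side'); P=cloud(d,k)
Q=reg(P,.38,.68,-.1,.05,.020,.032); print(rect(Q))
Q=reg(P,.45,.6,-.06,.02,.06,.085); print(rect(Q),Q.max(0))
cv2.imwrite('pics/side7.png',cv2.resize(p[170:300,220:400],(720,520),interpolation=2)[:,:,::-1])
E
```

```text
clock: 21.75
tcp_pos: [0.5391, -0.0278, 0.2095]
orientation: [-2.189, 0.071, 2.188]
contact_force: [-0.8, -0.9, -1.9]
grip_width: 0.0194
[ 0.53905661 -0.0278381   0.20946468] [-0.85 -0.9  -1.93]
clock: 22.5
tcp_pos: [0.5391, -0.0278, 0.1914]
orientation: [-2.189, 0.071, 2.188]
contact_force: [0.4, 0.1, -1.8]
grip_width: 0.0194
[ 0.53905361 -0.02781682  0.1914118 ] [ 0.38  0.08 -1.78] [-0.02 -0.03  0.01]
(array([522.4, -26.1]), array([ 59.8, 225.3]), 86.4)
(array([522. , -25.8]), array([32.6, 48.3]), 27.4) [0.5415409  0.00201834 0.08449696]
```

View pics/side7.png

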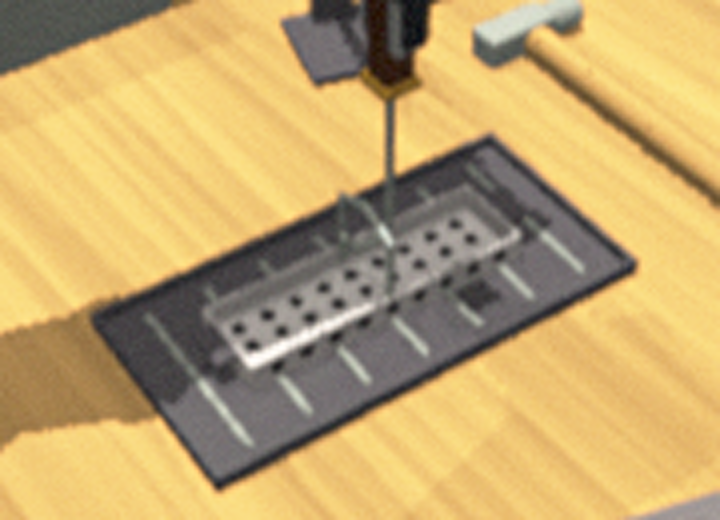

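```bash
python3 -m pendant '[15,0,0,-8,0,15,0,0,-12,0,15,0,0,-12,0,15,0,0,-12,0,15,0,0,-4,0,15,-10,0,0,0,15,-30,0,0,0,15,-50,0,0,0,15,-35,0,0,0,15,0,0,0,0]'
python3 - <<'E'
from seg import *
o,t,M=st(); print(t,M[:,2],o['contact_force'].round(2),o['joints'].round(2))
for c in ['side','scene']:
    p,d,k=grab(c); P=cloud(d,k)
    Q=reg(P,.38,.68,-.1,.05,.020,.032); print(rect(Q))
    Q=reg(P,.45,.6,-.06,.02,.06,.085); print(len(Q),rect(Q))
    Q=reg(P,.6,.75,.1,.26,.142,.156); print('tines',rect(Q)) 
E
```

```text
clock: 23.8
tcp_pos: [0.5882, -0.0313, 0.3202]
orientation: [-2.195, 0.071, 2.18]
contact_force: [0.1, -0.0, -2.0]
grip_width: 0.019
[ 0.58816827 -0.03129483  0.32022821] [-0.99782634  0.06557284 -0.00654136] [ 0.11 -0.05 -2.02] [-0.36  0.27  0.39  1.68 -0.11  1.21 -1.59]
(array([522. , -26.7]), array([ 60.2, 225.1]), 86.1)
44 (array([521.6, -26.7]), array([55.1,  5. ]), 87.1)
tines (array([663.4, 178.3]), array([94.4, 39. ]), 74.2)
(array([521.4, -25.5]), array([ 58.2, 224.9]), 86.6)
29 (array([520.7, -27. ]), array([56.1,  7.4]), 86.7)
tines (array([664.9, 177.4]), array([89.2, 39.6]), 71.6)
```

```bash
python3 -m pendant '[15,0,0,0,-0.17,15,0,0,0,-0.17,15,0,0,0,-0.17,15,0,0,0,-0.17,15,0,0,0,-0.17,15,0,0,0,-0.17,15,0,0,0,-0.17,15,0,0,0,-0.17,15,0,0,0,0,15,0,0,0,0]'
python3 - <<'E'
from h import *
o,t,M=st(); print(t,M.round(3)); print(togo([.6375,.097,.188]))
E
```

```text
clock: 25.15
tcp_pos: [0.5863, -0.031, 0.3154]
orientation: [1.411, 1.065, -1.413]
contact_force: [0.3, 0.1, -1.8]
grip_width: 0.0193
[ 0.58628867 -0.03097095  0.31543301] [[-0.002  0.961 -0.276]
 [-0.    -0.276 -0.961]
 [-1.    -0.002  0.   ]]
[ 127.3   14.1 -137.2]
```

```bash
python3 -m pendant '[15,0,5,-46,0,15,0,5,-46,0,15,0,4,-45,0,15,35,0,0,0,15,35,0,0,0,15,35,0,0,0,15,20,0,0,0,15,0,0,0,0,15,0,0,0,0]'
python3 - <<'E'
from seg import *
o,t,M=st(); print(t,M[:,2].round(3),o['contact_force'].round(2)); print(togo([.6657,.184,.188]),togo([.6375,.097,.188]))
for c in ['side','scene']:
    p,d,k=grab(c,c+'8.png'); P=cloud(d,k)
    Q=reg(P,.6,.75,.0,.26,.06,.145); Q=Q[Q[:,1]<.13]; print(c,len(Q),[Q[abs(Q[:,2]-z)<.01].mean(0).round(4).tolist() for z in (.07,.09,.11,.13) if (abs(Q[:,2]-z)<.01).any()])
    if c=='side': cv2.imwrite('pics/s8.png',cv2.resize(p[90:220,240:400],(640,520),interpolation=2)[:,:,::-1])
    Q=reg(P,.6,.68,.06,.13,.15,.168); print('collar',len(Q),len(Q)>3 and (rect(Q),np.percentile(Q[:,2],[2,50,98])))
E
```

```text
clock: 26.28
tcp_pos: [0.6382, 0.0972, 0.1922]
orientation: [1.411, 1.065, -1.409]
contact_force: [-0.5, -0.3, -1.7]
grip_width: 0.0193
[0.63822814 0.09719545 0.1922224 ] [-0.273 -0.962 -0.001] [-0.54 -0.32 -1.7 ]
[  4.3   2.7 -91. ] [ 4.2 -0.7  0.4]
side 65 [[0.6345, 0.0855, 0.0672], [0.6365, 0.0935, 0.0884], [0.6369, 0.0941, 0.1095], [0.6372, 0.0939, 0.131]]
collar 48 ((array([632.3,  90.5]), array([19.2, 32.8]), 34.7), array([0.15156537, 0.1638428 , 0.16762772]))
scene 35 [[0.636, 0.0838, 0.0668], [0.6393, 0.0931, 0.091], [0.6379, 0.0945, 0.109], [0.6383, 0.0944, 0.1302]]
collar 23 ((array([642.9, 107.9]), array([52.9, 26.2]), 71.1), array([0.15518391, 0.1654982 , 0.16766479]))
```

View pics/s8.png

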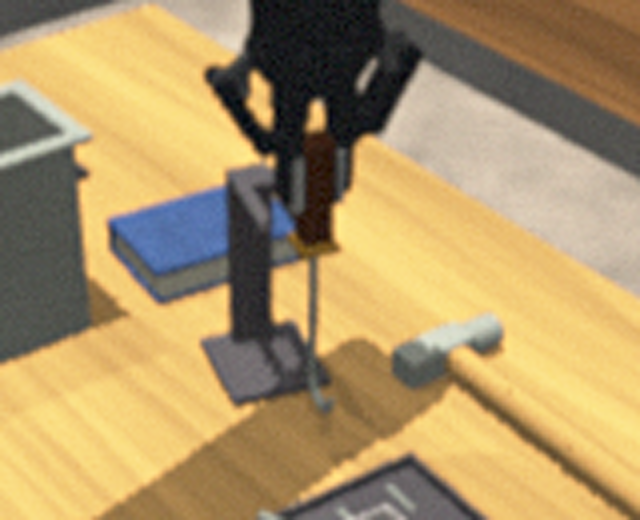

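```bash
python3 -m pendant '[15,4,0,-10,0,15,0,0.4,-15,0,15,0,0.5,-15,0,15,0,0.5,-15,0,15,0,0.5,-15,0,15,0,0.4,-13,0,15,0,0.3,-8,0,15,0,0,0,0,15,0,0,0,0]'
python3 - <<'E'
from h import *
o,t,M=st(); print(t,o['contact_force'].round(2),o['moment'].round(2)); print(togo([.6657,.184,.181]))
E
```

```text
clock: 27.5
tcp_pos: [0.6649, 0.1831, 0.1873]
orientation: [1.41, 1.065, -1.41]
contact_force: [-0.7, -0.7, -1.3]
grip_width: 0.0195
[0.66494018 0.18307985 0.18730201] [-0.68 -0.68 -1.28] [ 0.02  0.02 -0.02]
[ 6.3  0.5 -1.1]
```

```bash
python3 -m pendant '[15,3,0.5,-1,0,15,2,0,0,0,15,1,0,0,0,15,1,0,0,0,15,0,0,0,0,15,0,0,0,0]'
python3 - <<'E'
from seg import *
o,t,M=st(); print(t,o['contact_force'].round(2),o['moment'].round(2))
for c in ['side','scene']:
    p,d,k=grab(c); P=cloud(d,k)
    Q=reg(P,.6,.75,.1,.26,.15,.168); print(c,len(Q),rect(Q),np.percentile(Q[:,2],[2,50,98]))
    if c=='side': cv2.imwrite('pics/s9.png',cv2.resize(p[90:200,260:370],(500,500),interpolation=2)[:,:,::-1])
E
```

```text
clock: 28.25
tcp_pos: [0.6655, 0.1845, 0.1813]
orientation: [1.41, 1.066, -1.41]
contact_force: [-3.7, -1.3, 5.6]
grip_width: 0.0194
[0.66553709 0.18447443 0.18126087] [-3.73 -1.29  5.62] [-0.29  0.88  0.01]
side 71 (array([663.1, 166.5]), array([51.8, 32.3]), 68.1) [0.15030915 0.15572608 0.1663356 ]
scene 99 (array([662.6, 176.7]), array([86.6, 37.9]), 74.6) [0.15009674 0.15224966 0.1666383 ]
```

View pics/s9.png

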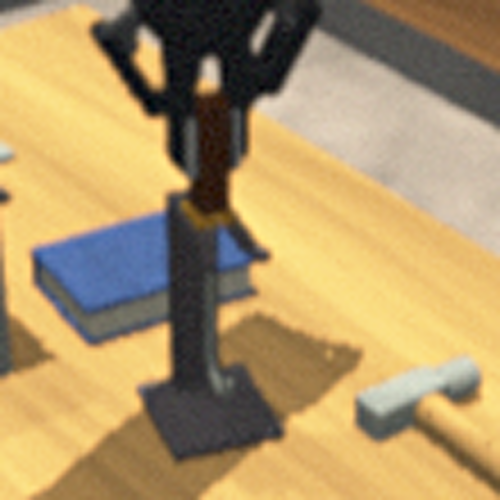

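```bash
python3 -m pendant '[15,-0.7,0,0,0,22,0,0,0,0,30,0,0,0,0,45,0,0,0,0,60,0,0,0,0,60,0,0,0,0,60,-20,0,0,0,60,-40,0,0,0,60,-40,0,0,0,60,-40,0,0,0,60,0,0,0,0]' 30
python3 - <<'E'
from seg import *
o,t,M=st(); print(t,o['contact_force'].round(2),o['joints'].round(2))
for c in ['side','scene','wrist']:
    p,d,k=grab(c,c+'10.png'); P=cloud(d,k)
    Q=reg(P,.6,.75,.13,.26,.215,.26); print(c,len(Q),rect(Q),np.percentile(Q[:,2],[2,50,98]))
    Q=reg(P,.6,.75,.13,.26,.15,.17); print(c,len(Q),rect(Q))
# turn so tool y along basket y, knob approach
a=np.degrees(np.arctan2(M[1,1],M[0,1])); print('jaw angle',a)
E
```

```text
clock: 29.72
tcp_pos: [0.6677, 0.1851, 0.3272]
orientation: [1.417, 1.063, -1.401]
contact_force: [0.1, -1.1, -0.7]
grip_width: 0.0598
[0.66773947 0.18514366 0.32721557] [ 0.09 -1.15 -0.73] [-0.44  0.44  0.12  1.4  -0.05  1.29 -0.6 ]
side 65 (array([664.7, 180.6]), array([23.7, 21.2]), 84.7) [0.21526319 0.22397206 0.22765103]
side 79 (array([660.8, 172.3]), array([72.1, 28.1]), 77.2)
scene 63 (array([666.5, 181.5]), array([22.1, 20.3]), 68.2) [0.21550105 0.22661108 0.23068379]
scene 104 (array([665.5, 177.6]), array([85.7, 34.3]), 70.9)
wrist 611 (array([665.9, 184.5]), array([19.9, 20. ]), 74.8) [0.21763105 0.22799852 0.22942274]
wrist 798 (array([662.1, 178.6]), array([87. , 39.2]), 74.2)
jaw angle -15.829355592333911
```

View pics/wrist10.png

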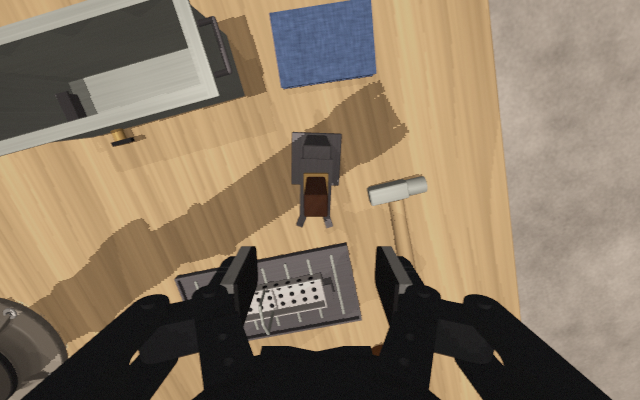

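```bash
python3 -m pendant '[60,0,0,0,0.17,60,0,0,0,0.17,60,0,0,0,0.17,60,0,0,0,0.17,60,0,0,0,0.17,60,0,0,0,0.17,60,0,0,0,0.17,60,0,0,0,0.17,60,0,0,0,0]'
python3 - <<'E'
from h import *
o,t,M=st(); print(t,M.round(3)); print(togo([.47,-.32,.25]))
E
```

```text
clock: 31.0
tcp_pos: [0.6651, 0.1848, 0.3198]
orientation: [-2.188, 0.071, 2.192]
contact_force: [-0.0, 0.8, 0.3]
grip_width: 0.0596
[0.66509179 0.18477528 0.31981614] [[-0.002 -0.064 -0.998]
 [-0.001 -0.998  0.064]
 [-1.     0.001  0.002]]
[ 70.7 516.1 162.5]
```

```bash
python3 -m pendant '[60,0,47,15,0,60,0,47,15,0,60,0,47,15,0,60,0,47,15,0,60,0,47,15,0,60,0,47,15,0,60,0,47,15,0,60,0,47,15,0,60,0,47,15,0,60,20,47,14,0,60,25,46,14,0,60,25,0,0,0,60,0,0,0,0,60,0,0,0,0,60,0,0,0,0]'
python3 - <<'E'
from seg import *
p,d,k=grab('wrist','w11.png'); o,t,M=st(); print(t,M[:,2].round(3),o['joints'].round(2),o['contact_force'].round(2)); P=cloud(d,k)
Q=reg(P,.4,.66,-.43,-.22,.02,.03); print('mould',rect(Q),np.median(Q[:,2]))
K=reg(P,.42,.64,-.42,-.24,.045,.065)
lab=-np.ones(len(K),int)
for s in [(.46,-.329),(.5175,-.3475),(.5745,-.366),(.593,-.309),(.479,-.271),(.536,-.29)]:
    q=K[np.hypot(K[:,0]-s[0],K[:,1]-s[1])<.016]; 
    if len(q)>5:
        top=q[q[:,2]>q[:,2].max()-.005]; print(s,len(q),len(top),np.array(cv2.minEnclosingCircle((top[:,:2]*1000).astype(np.float32))[0]).round(1),rect(top)[0],q[:,2].max().round(3))
    else: print(s,'none')
E
```

```text
clock: 32.88
tcp_pos: [0.4704, -0.3192, 0.2521]
orientation: [-2.192, 0.069, 2.188]
contact_force: [-0.7, -0.8, -0.1]
grip_width: 0.06
[ 0.47023758 -0.31923892  0.25198575] [-0.998  0.063 -0.002] [ 0.01  0.31  0.6   1.82 -0.2   1.06 -0.95] [-0.15 -0.02 -0.41]
mould (array([ 542.5, -310.3]), array([180.8, 234.4]), 89.9) 0.026244610266635993
(0.46, -0.329) 98 82 [ 461.4 -326.7] [ 461.5 -326.7] 0.059
(0.5175, -0.3475) 100 95 [ 518.3 -345.6] [ 518.7 -345.9] 0.058
(0.5745, -0.366) 121 109 [ 575.2 -364.5] [ 575.1 -364.7] 0.059
(0.593, -0.309) 125 116 [ 594.  -307.6] [ 594.1 -307.8] 0.059
(0.479, -0.271) none
(0.536, -0.29) none
```

View pics/w11.png

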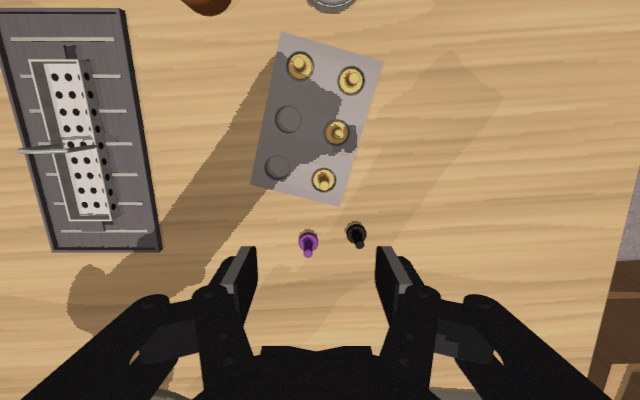

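```bash
python3 - <<'E'
from h import *
for s in [(.4607,-.3272),(.5178,-.3463),(.5745,-.365),(.5935,-.3085)]: print(togo([*s,.0315]))
E
```

```text
[220.5   8.5   9.4]
[220.6  23.9 -48.8]
[ 220.7   39.  -106.6]
[ 220.7  -18.6 -122. ]
```

```bash
python3 -m pendant '[40,40,8.5,9.4,0,40,50,0,0,0,40,50,0,0,0,40,40,0,0,0,40,25,0,0,0,40,15.5,0,0,0,40,0,0,0,0,10,0,0,0,0,8,0,0,0,0,8,0,0,0,0,8,0,0,0,0,8,0,0,0,0,8,-5,0,0,0,8,-10,0,0,0,8,-25,0,0,0,8,-45,0,0,0,8,-45,0,0,0,8,0,0,0,0]' 40
python3 - <<'E'
from seg import *
o,t,M=st(); print(t,o['grip_width'],o['contact_force'].round(2))
for c in ['side','scene']:
    p,d,k=grab(c); P=cloud(d,k)
    Q=reg(P,.36,.68,-.1,.05,.020,.032); print(rect(Q)); 
    Q=reg(P,.45,.6,-.08,.04,.06,.085); print(len(Q),len(Q)>3 and rect(Q))
    Q=reg(P,.34,.72,-.15,.1,.009,.015); print('tray',rect(Q))
    Q=reg(P,.43,.49,-.36,-.3,.06,.16); print('at grip',len(Q),Q[:,2].min() if len(Q) else 0)
E
```

```text
clock: 35.17
tcp_pos: [0.4612, -0.3289, 0.1644]
orientation: [-2.196, 0.075, 2.182]
contact_force: [0.8, -0.1, -0.9]
grip_width: 0.0104
[ 0.4612139  -0.32889834  0.16437309] 0.010386536308398921 [ 0.83 -0.11 -0.89]
(array([522.5, -25.9]), array([ 60.7, 226. ]), 86.8)
46 (array([521.6, -25.9]), array([57.7,  4.7]), 86.3)
tray (array([523.7, -27.5]), array([153.2, 301.8]), 86.4)
at grip 112 0.14876959711089088
(array([521.4, -25.6]), array([ 58.6, 226.7]), 86.8)
29 (array([522.5, -27.7]), array([51.6,  5. ]), 86.9)
tray (array([523.6, -11. ]), array([185. , 302.7]), 86.2)
at grip 44 0.1476691371634843
```

```bash
cat > goto.py <<'E'
import sys
from h import *
o,t,M=st(); print('at',t.round(4),'grip',round(o['grip_width'],4),'F',o['contact_force'].round(2),'jaw',np.degrees(np.arctan2(M[1,1],M[0,1])).round(1))
c=np.array([.522,-.0263]); b=np.array([.998,-.061])
for n,s in dict(k1=(.4607,-.3272),k2=(.5178,-.3463),k3=(.5745,-.365),k4=(.5935,-.3085)).items(): print(n,togo([*s,.0315]))
for i in (-72,-36,36,72): print(i,togo([*(c+b*i/1000),.028]))
E
python3 goto.py
```

```text
at [ 0.4595 -0.3271  0.1609] grip 0.0107 F [-0.4   0.18 -1.28] jaw -93.7
k1 [129.4   0.   -1.1]
k2 [129.4  15.4 -59.3]
k3 [ 129.5   30.4 -117.1]
k4 [ 129.5  -27.3 -132.4]
-72 [ 132.9 -303.9   29.2]
-36 [ 133.  -304.1   -6.7]
36 [ 133.  -304.4  -78.7]
72 [ 133.1 -304.5 -114.7]
```

```bash
python3 -m pendant '[8,0,-45,4,0,8,0,-45,4,0,8,0,-45,4,0,8,0,-45,4,0,8,0,-45,4,0,8,0,-45,4,0,8,0,-34,5,0,8,40,0,0,0,8,40,0,0,0,8,25,0,0,0,8,12,0,0,0,8,0,0,0,0,8,0,0,0,0]'; python3 goto.py | sed -n '1p;6p'
python3 -c "
from h import *
grab('wrist','w12.png')"
```

```text
clock: 36.9
tcp_pos: [0.4508, -0.0222, 0.0441]
orientation: [-2.189, 0.071, 2.187]
contact_force: [0.2, 0.8, -1.3]
grip_width: 0.0105
at [ 0.4508 -0.0222  0.0441] grip 0.0105 F [ 0.2   0.78 -1.32] jaw -93.7
-72 [16.1 -0.3  0.7]
```

View pics/w12.png

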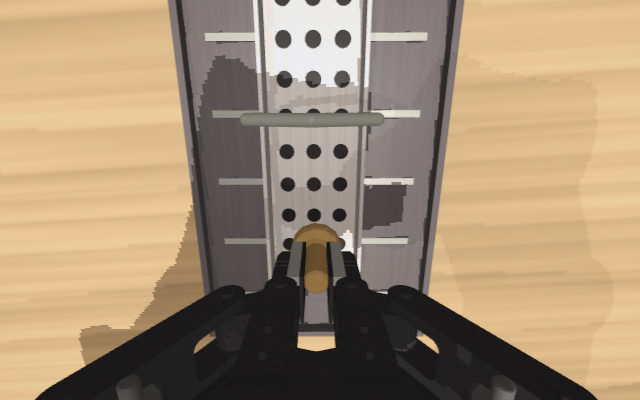

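```bash
python3 -m pendant '[8,8,0,0,0,8,4,0,0,0,8,2,0,0,0,8,0,0,0,0,8,0,0,0,0]'; python3 goto.py | sed -n '1p;6p'
```

```text
clock: 37.58
tcp_pos: [0.4504, -0.0222, 0.0296]
orientation: [-2.188, 0.071, 2.188]
contact_force: [-0.8, 0.8, -0.5]
grip_width: 0.0105
at [ 0.4504 -0.0222  0.0296] grip 0.0105 F [-0.76  0.8  -0.52] jaw -93.7
-72 [ 1.6 -0.3  0.3]
```

```bash
python3 -m pendant '[8,1,0,0,0,8,1,0,0,0,8,0,0,0,0,8,0,0,0,0]'; python3 goto.py | sed -n '1p;6p'
```

```text
clock: 38.08
tcp_pos: [0.4505, -0.0222, 0.0282]
orientation: [-2.188, 0.071, 2.187]
contact_force: [-3.3, -1.2, 10.4]
grip_width: 0.0104
at [ 0.4505 -0.0222  0.0282] grip 0.0104 F [-3.27 -1.22 10.38] jaw -93.8
-72 [ 0.2 -0.3  0.4]
```

```bash
python3 -m pendant '[8,-0.7,0,0,0,14,0,0,0,0,20,0,0,0,0,26,0,0,0,0,26,0,0,0,0,26,-10,0,0,0,26,-30,0,0,0,26,-45,0,0,0,26,-45,0,0,0,26,0,0,0,0]'; python3 goto.py
```

```text
clock: 39.33
tcp_pos: [0.4526, -0.0221, 0.1616]
orientation: [-2.194, 0.069, 2.18]
contact_force: [0.0, 0.1, -0.5]
grip_width: 0.0259
at [ 0.4526 -0.0221  0.1616] grip 0.0259 F [ 0.04  0.09 -0.54] jaw -93.8
k1 [129.6 304.2 -27.1]
k2 [129.9 319.6 -85.4]
k3 [ 130.3  334.5 -143.2]
k4 [ 130.5  276.9 -158.4]
-72 [133.6   0.3   3.4]
-36 [ 1.339e+02  1.000e-01 -3.260e+01]
36 [ 134.4   -0.2 -104.6]
72 [ 134.6   -0.3 -140.6]
```

```bash
python3 -m pendant '[40,0,46,-12,0,40,0,46,-12,0,40,0,46,-12,0,40,0,46,-12,0,40,0,46,-12,0,40,0,46,-12,0,40,0,43.6,-14.5,0,40,0,0,0,0,40,40,0,0,0,40,45,0,0,0,40,27,0,0,0,40,0,0,0,0,40,0,0,0,0]'; python3 goto.py | sed -n '1p;3p'
```

```text
clock: 40.95
tcp_pos: [0.5162, -0.3466, 0.0472]
orientation: [-2.189, 0.071, 2.188]
contact_force: [-0.2, -0.3, 0.5]
grip_width: 0.0402
at [ 0.5162 -0.3466  0.0472] grip 0.0402 F [-0.21 -0.34  0.46] jaw -93.7
k2 [15.7 -0.4 -1.5]
```

```bash
python3 -m pendant '[40,10,0,-1.5,0,40,5.5,0,0,0,40,0,0,0,0,10,0,0,0,0,8,0,0,0,0,8,0,0,0,0,8,0,0,0,0,8,0,0,0,0,8,-5,0,0,0,8,-10,0,0,0,8,-25,0,0,0,8,-45,0,0,0,8,-45,0,0,0,8,0,0,0,0,8,0,0,0,0,8,0,0,0,0]' 40
python3 - <<'E'
from seg import *
for c in ['side','scene']:
    p,d,k=grab(c); P=cloud(d,k)
    Q=reg(P,.36,.68,-.1,.05,.020,.032); print(rect(Q)); 
    Q=reg(P,.47,.6,-.08,.04,.065,.085); print(len(Q),len(Q)>3 and rect(Q))
    Q=reg(P,.43,.47,-.06,.02,.035,.065); print('k1',len(Q),len(Q)>3 and (rect(Q),Q[:,2].max()))
E
python3 goto.py
```

```text
clock: 42.95
tcp_pos: [0.5166, -0.3461, 0.1594]
orientation: [-2.185, 0.07, 2.19]
contact_force: [-0.9, -0.3, -0.8]
grip_width: 0.0102
(array([522.1, -26.5]), array([ 60.1, 225.5]), 86.6)
39 (array([522.2, -28. ]), array([54.6,  4.9]), 87.5)
k1 38 ((array([450.2, -25.3]), array([10.1,  9.4]), 49.1), np.float64(0.05529684223636433))
(array([521.5, -26. ]), array([ 59.1, 224.8]), 86.3)
27 (array([521.9, -26.3]), array([52.1,  6.3]), 88.2)
k1 21 ((array([451.6, -23.8]), array([10.8, 13.6]), 26.5), np.float64(0.055580292412961585))
at [ 0.5167 -0.3464  0.1595] grip 0.0104 F [ 0.89  0.43 -0.55] jaw -93.7
k1 [128.1 -15.4  56.9]
k2 [128.   -0.   -1.4]
k3 [127.9  14.9 -59.2]
k4 [127.9 -42.7 -74.4]
-72 [ 131.9 -319.3   87.3]
-36 [ 131.9 -319.5   51.3]
36 [ 131.7 -319.8  -20.7]
72 [ 131.6 -319.9  -56.7]
```

```bash
python3 -m pendant '[8,0,-45,7,0,8,0,-45,7,0,8,0,-45,7,0,8,0,-45,7,0,8,0,-45,7,0,8,0,-45,7,0,8,0,-49.5,9.3,0,8,0,0,0,0,8,40,0,0,0,8,40,0,0,0,8,25,0,0,0,8,12,0,0,0,8,8,0,0,0,8,0,0,0,0,8,0,0,0,0]'; python3 goto.py | sed -n '1p;7p'
```

```text
clock: 44.92
tcp_pos: [0.4876, -0.0247, 0.0364]
orientation: [-2.19, 0.071, 2.187]
contact_force: [-0.1, 0.3, -0.0]
grip_width: 0.0104
at [ 0.4876 -0.0247  0.0364] grip 0.0104 F [-0.09  0.3  -0.05] jaw -93.7
-36 [ 8.4 -0.5  1.5]
```

```bash
python3 -m pendant '[8,4,-0.5,1.5,0,8,2,0,0,0,8,1.3,0,0,0,8,0.7,0,0,0,8,0,0,0,0,8,0,0,0,0]'; python3 goto.py | sed -n '1p;7p'
```

```text
clock: 45.68
tcp_pos: [0.4856, -0.0241, 0.0277]
orientation: [-2.188, 0.071, 2.188]
contact_force: [-0.2, 0.0, -0.7]
grip_width: 0.0105
at [ 0.4856 -0.0241  0.0277] grip 0.0105 F [-0.18  0.05 -0.71] jaw -93.7
-36 [-0.3 -0.  -0.5]
```

```bash
python3 -m pendant '[8,1,0,0,0,8,0,0,0,0,8,0,0,0,0]'; python3 goto.py | sed -n '1p;7p'
```

```text
clock: 46.05
tcp_pos: [0.4857, -0.0241, 0.0274]
orientation: [-2.188, 0.071, 2.187]
contact_force: [-2.8, 1.1, 9.7]
grip_width: 0.0108
at [ 0.4857 -0.0241  0.0274] grip 0.0108 F [-2.83  1.14  9.73] jaw -93.8
-36 [-0.6  0.  -0.4]
```

```bash
python3 -m pendant '[8,-0.7,0,0,0,14,0,0,0,0,20,0,0,0,0,26,0,0,0,0,26,0,0,0,0,26,-10,0,0,0,26,-30,0,0,0,26,-45,0,0,0,26,-45,0,0,0,26,0,0,0,0,26,0,0,0,0]'; python3 goto.py | sed -n '1p;4p;5p'
```

```text
clock: 47.42
tcp_pos: [0.4852, -0.0238, 0.1574]
orientation: [-2.188, 0.071, 2.188]
contact_force: [0.1, 0.8, -1.5]
grip_width: 0.0258
at [ 0.4852 -0.0238  0.1574] grip 0.0258 F [ 0.08  0.79 -1.48] jaw -93.7
k3 [ 125.7  334.7 -111.3]
k4 [ 125.8  277.1 -126.6]
```

```bash
python3 -m pendant '[40,0,48,-16,0,40,0,48,-16,0,40,0,48,-16,0,40,0,48,-16,0,40,0,48,-16,0,40,0,48,-16,0,40,0,46.7,-15.3,0,40,0,0,0,0,40,40,0,0,0,40,45,0,0,0,40,23,0,0,0,40,0,0,0,0,40,0,0,0,0]'; python3 goto.py | sed -n '1p;4p'
```

```text
clock: 49.05
tcp_pos: [0.5755, -0.3659, 0.0508]
orientation: [-2.191, 0.073, 2.187]
contact_force: [-0.7, -0.9, 0.6]
grip_width: 0.0401
at [ 0.5755 -0.3659  0.0508] grip 0.0401 F [-0.66 -0.9   0.57] jaw -93.7
k3 [19.3 -0.9  1.1]
```

```bash
python3 -m pendant '[40,12,-0.9,1.1,0,40,7.3,0,0,0,40,0,0,0,0,10,0,0,0,0,8,0,0,0,0,8,0,0,0,0,8,0,0,0,0,8,0,0,0,0,8,-5,0,0,0,8,-10,0,0,0,8,-25,0,0,0,8,-45,0,0,0,8,-45,0,0,0,8,0,0,0,0,8,0,0,0,0,8,0,0,0,0]' 40
cat > chk.py <<'E'
from seg import *
for c in ['side','scene']:
    p,d,k=grab(c); P=cloud(d,k)
    Q=reg(P,.36,.68,-.1,.05,.020,.032); print(rect(Q)); 
    Q=reg(P,.5,.54,-.08,.04,.065,.085); print(len(Q),len(Q)>3 and rect(Q))
    Q=reg(P,.42,.62,-.08,.04,.045,.062); Q=Q[abs(Q[:,0]-.522)>.012]
    for i in (-72,-36,36,72):
        q=Q[abs(Q[:,0]-(.522+i/1000))<.017]; print(i,len(q),len(q)>3 and (q.mean(0).round(4),q[:,2].max().round(4)))
E
python3 chk.py; python3 goto.py
```

```text
clock: 51.05
tcp_pos: [0.573, -0.3635, 0.1587]
orientation: [-2.185, 0.07, 2.19]
contact_force: [0.7, 0.7, -0.1]
grip_width: 0.0103
(array([522.3, -26.6]), array([ 60.3, 225. ]), 86.0)
39 (array([521.9, -26.3]), array([56.4,  5.6]), 87.0)
-72 22 (array([ 0.4498, -0.0251,  0.0503]), np.float64(0.0541))
-36 23 (array([ 0.4858, -0.0255,  0.0497]), np.float64(0.0526))
36 0 False
72 0 False
(array([521.4, -25.7]), array([ 58.5, 225.6]), 86.7)
24 (array([521.5, -25.8]), array([52.1,  6.2]), 88.3)
-72 12 (array([ 0.4512, -0.0234,  0.0523]), np.float64(0.0549))
-36 16 (array([ 0.4875, -0.025 ,  0.0509]), np.float64(0.0547))
36 0 False
72 0 False
at [ 0.5731 -0.3638  0.1588] grip 0.0102 F [ 0.85  0.32 -0.58] jaw -93.7
k1 [127.6 -29.1 114.3]
k2 [127.4 -13.8  56. ]
k3 [127.3   1.2  -1.8]
k4 [127.3 -56.4 -17. ]
-72 [ 131.4 -333.1  144.7]
-36 [ 131.3 -333.2  108.7]
36 [ 131.2 -333.5   36.7]
72 [ 131.1 -333.7    0.7]
```

```bash
python3 -m pendant '[8,0,-48,5,0,8,0,-48,5,0,8,0,-48,5,0,8,0,-48,5,0,8,0,-48,5,0,8,0,-48,5,0,8,0,-45.5,6.7,0,8,0,0,0,0,8,40,0,0,0,8,40,0,0,0,8,25,0,0,0,8,12,0,0,0,8,7,0,0,0,8,0,0,0,0,8,0,0,0,0]'; python3 goto.py | sed -n '1p;8p'
```

```text
clock: 53.02
tcp_pos: [0.5595, -0.0292, 0.0369]
orientation: [-2.19, 0.071, 2.186]
contact_force: [0.4, -1.2, 0.6]
grip_width: 0.0106
at [ 0.5595 -0.0292  0.0369] grip 0.0106 F [ 0.36 -1.21  0.64] jaw -93.7
36 [ 8.9 -0.6  1.6]
```

```bash
python3 -m pendant '[8,4,-0.5,1.5,0,8,2,0,0,0,8,1.5,0,0,0,8,1,0,0,0,8,0,0,0,0,8,0,0,0,0]'; python3 goto.py | sed -n '1p;8p'
```

```text
clock: 53.78
tcp_pos: [0.5574, -0.0286, 0.0276]
orientation: [-2.188, 0.071, 2.188]
contact_force: [-0.1, 0.1, -0.8]
grip_width: 0.0104
at [ 0.5574 -0.0286  0.0276] grip 0.0104 F [-0.14  0.06 -0.84] jaw -93.7
36 [-0.4 -0.1 -0.5]
```

```bash
python3 -m pendant '[8,1,0,0,0,8,0,0,0,0,8,0,0,0,0]'; python3 goto.py | sed -n '1p;8p'
```

```text
clock: 54.15
tcp_pos: [0.5575, -0.0286, 0.0267]
orientation: [-2.188, 0.071, 2.188]
contact_force: [-0.1, -0.1, -0.2]
grip_width: 0.0106
at [ 0.5575 -0.0286  0.0267] grip 0.0106 F [-0.06 -0.11 -0.23] jaw -93.7
36 [-1.3 -0.2 -0.5]
```

```bash
python3 -m pendant '[8,0.8,0,0,0,8,0,0,0,0,8,0,0,0,0]'; python3 goto.py | sed -n '1p;8p'
```

```text
clock: 54.52
tcp_pos: [0.5575, -0.0286, 0.0265]
orientation: [-2.188, 0.071, 2.188]
contact_force: [-2.8, 0.3, 8.1]
grip_width: 0.0105
at [ 0.5575 -0.0286  0.0265] grip 0.0105 F [-2.8   0.32  8.06] jaw -93.8
36 [-1.5 -0.2 -0.4]
```

```bash
python3 -m pendant '[8,-0.7,0,0,0,14,0,0,0,0,20,0,0,0,0,26,0,0,0,0,26,0,0,0,0,26,-10,0,0,0,26,-30,0,0,0,26,-45,0,0,0,26,-45,0,0,0,26,0,0,0,0,26,0,0,0,0]'; python3 goto.py | sed -n '1p;5p'
```

```text
clock: 55.9
tcp_pos: [0.557, -0.0283, 0.1565]
orientation: [-2.188, 0.071, 2.188]
contact_force: [-0.5, 0.4, -0.6]
grip_width: 0.0258
at [ 0.557  -0.0283  0.1565] grip 0.0258 F [-0.52  0.4  -0.63] jaw -93.7
k4 [124.9 277.3 -54.6]
```

```bash
python3 -m pendant '[40,0,46,-9,0,40,0,46,-9,0,40,0,46,-9,0,40,0,46,-9,0,40,0,46,-9,0,40,0,47.3,-9.6,0,40,0,0,0,0,40,40,0,0,0,40,45,0,0,0,40,22,0,0,0,40,0,0,0,0,40,0,0,0,0]'; python3 goto.py | sed -n '1p;5p'
```

```text
clock: 57.4
tcp_pos: [0.5946, -0.3094, 0.0509]
orientation: [-2.191, 0.072, 2.187]
contact_force: [-0.3, -0.0, 0.5]
grip_width: 0.0398
at [ 0.5946 -0.3094  0.0509] grip 0.0398 F [-0.33 -0.02  0.52] jaw -93.7
k4 [19.4 -0.8  1.2]
```

```bash
python3 -m pendant '[40,12,-0.8,1.2,0,40,7.3,0,0,0,40,0,0,0,0,10,0,0,0,0,8,0,0,0,0,8,0,0,0,0,8,0,0,0,0,8,0,0,0,0,8,-5,0,0,0,8,-10,0,0,0,8,-25,0,0,0,8,-45,0,0,0,8,-45,0,0,0,8,0,0,0,0,8,0,0,0,0,8,0,0,0,0]' 40
python3 chk.py; python3 goto.py
```

```text
clock: 59.4
tcp_pos: [0.5918, -0.3072, 0.1588]
orientation: [-2.185, 0.07, 2.19]
contact_force: [0.1, 0.4, -1.4]
grip_width: 0.0106
(array([522.3, -26.6]), array([ 59.1, 225. ]), 86.6)
40 (array([521.6, -26.6]), array([55.2,  5. ]), 87.6)
-72 22 (array([ 0.45  , -0.0252,  0.0504]), np.float64(0.0531))
-36 26 (array([ 0.4857, -0.0264,  0.0497]), np.float64(0.0532))
36 21 (array([ 0.5573, -0.0312,  0.05  ]), np.float64(0.0537))
72 0 False
(array([521.9, -25.8]), array([ 58. , 224.1]), 86.5)
25 (array([521.3, -27.3]), array([51.3,  6.3]), 89.2)
-72 11 (array([ 0.4504, -0.0223,  0.0513]), np.float64(0.0538))
-36 15 (array([ 0.4868, -0.025 ,  0.051 ]), np.float64(0.0557))
36 11 (array([ 0.5597, -0.0299,  0.0522]), np.float64(0.0574))
72 0 False
at [ 0.592  -0.3075  0.1589] grip 0.0105 F [ 0.21 -0.37 -0.34] jaw -93.7
k1 [127.7  28.3 129.5]
k2 [127.5  43.6  71.2]
k3 [127.4  58.6  13.4]
k4 [127.4   1.   -1.8]
-72 [ 131.4 -275.7  159.9]
-36 [ 131.4 -275.8  123.9]
36 [ 131.2 -276.1   51.9]
72 [ 131.1 -276.3   15.9]
```

```bash
python3 -m pendant '[8,0,-46,2,0,8,0,-46,3,0,8,0,-46,3,0,8,0,-46,3,0,8,0,-46,2,0,8,0,-46.3,2.9,0,8,0,0,0,0,8,40,0,0,0,8,40,0,0,0,8,25,0,0,0,8,12,0,0,0,8,7,0,0,0,8,0,0,0,0,8,0,0,0,0]'; python3 goto.py | sed -n '1p;9p'
```

```text
clock: 61.25
tcp_pos: [0.5955, -0.0313, 0.0371]
orientation: [-2.19, 0.071, 2.186]
contact_force: [-1.3, -0.5, 0.3]
grip_width: 0.0104
at [ 0.5955 -0.0313  0.0371] grip 0.0104 F [-1.26 -0.52  0.28] jaw -93.7
72 [ 9.1 -0.5  1.7]
```

```bash
python3 -m pendant '[8,4,-0.5,1.5,0,8,2,0,0,0,8,2,0,0,0,8,1.2,0,0,0,8,0.5,0,0,0,8,0,0,0,0,8,0,0,0,0]'; python3 goto.py | sed -n '1p;9p'
```

```text
clock: 62.12
tcp_pos: [0.5934, -0.0306, 0.0269]
orientation: [-2.188, 0.071, 2.188]
contact_force: [-2.5, -0.5, 5.8]
grip_width: 0.0108
at [ 0.5934 -0.0306  0.0269] grip 0.0108 F [-2.45 -0.5   5.84] jaw -93.7
72 [-1.1  0.  -0.5]
```

Contact made; release, lift, then retreat to the side for a final view.

```bash
python3 -m pendant '[8,-0.5,0,0,0,14,0,0,0,0,20,0,0,0,0,26,0,0,0,0,26,0,0,0,0,26,-10,0,0,0,26,-30,0,0,0,26,-45,0,0,0,26,-55,0,0,0,26,-55,0,0,0,26,-30,40,0,0,26,0,50,0,0,26,0,0,0,0,26,0,0,0,0]'
python3 chk.py; python3 - <<'E'
from seg import *
o,t,M=st(); print(t,o['contact_force'].round(2))
ims=[]
for c in ['side','scene']:
    p,d,k=grab(c); P=cloud(d,k); ims.append(p)
    for n,b in dict(tray=(.34,.72,-.15,.1,.009,.015),rodtop=(.6,.75,.13,.26,.215,.26),jar=(.6,.75,-.3,-.15,.06,.09),ham=(.65,.85,-.12,.12,.01,.05),tin=(.62,.75,-.42,-.3,.04,.06)).items():
        Q=reg(P,*b); print(c,n,len(Q),rect(Q),np.percentile(Q[:,2],98).round(3))
    Q=reg(P,.42,.64,-.42,-.24,.035,.065); print('stems left in mould pts',len(Q))
a=cv2.resize(ims[0][90:390,150:500],(400,343)); b=cv2.resize(ims[1][120:330,170:450],(400,300))
W=np.zeros((343,800,3),np.uint8); W[:,:400]=a; W[:300,400:]=b; cv2.imwrite('pics/fin.png',W[:,:,::-1])
E
```

```text
clock: 63.88
tcp_pos: [0.5873, -0.1201, 0.2522]
orientation: [-2.188, 0.071, 2.188]
contact_force: [0.1, 0.5, -0.5]
grip_width: 0.0259
(array([522.5, -26.3]), array([ 59.8, 225.2]), 86.5)
39 (array([521. , -26.3]), array([54. ,  4.9]), 88.0)
-72 23 (array([ 0.4503, -0.0251,  0.05  ]), np.float64(0.0538))
-36 27 (array([ 0.4851, -0.0263,  0.0498]), np.float64(0.0538))
36 18 (array([ 0.5574, -0.0314,  0.0512]), np.float64(0.053))
72 21 (array([ 0.5938, -0.0327,  0.0497]), np.float64(0.0531))
(array([522.1, -25.9]), array([ 58.8, 224.4]), 86.5)
25 (array([520.7, -26.1]), array([50.7,  7.7]), 85.4)
-72 0 False
-36 13 (array([ 0.4874, -0.0246,  0.0517]), np.float64(0.0552))
36 13 (array([ 0.5596, -0.0301,  0.0517]), np.float64(0.0555))
72 14 (array([ 0.595 , -0.0321,  0.0507]), np.float64(0.0537))
[ 0.58754915 -0.11889084  0.2517994 ] [ 0.77 -0.22  0.39]
side tray 783 (array([523.8, -27.6]), array([153.3, 301.4]), 86.3) 0.015
side rodtop 65 (array([665.5, 180.9]), array([22.1, 20.3]), 75.6) 0.228
side jar 394 (array([ 684.5, -212.2]), array([52.2, 51.3]), 18.6) 0.075
side ham 849 (array([720.6,   4.9]), array([255.3, 150.3]), 77.1) 0.026
side tin 703 (array([ 684. , -350.7]), array([65.4, 66.6]), 63.4) 0.05
stems left in mould pts 0
scene tray 419 (array([522.9, -27.2]), array([152.6, 301.6]), 86.3) 0.015
scene rodtop 61 (array([666. , 182.2]), array([21.9, 21.8]), 67.1) 0.23
scene jar 300 (array([ 685.2, -211.8]), array([52.1, 50.6]), 15.8) 0.079
scene ham 860 (array([721.1,   5.6]), array([254.6, 151.7]), 78.6) 0.029
scene tin 508 (array([ 686. , -350.1]), array([65.8, 65.9]), 62.0) 0.053
stems left in mould pts 0
```

View pics/fin.png

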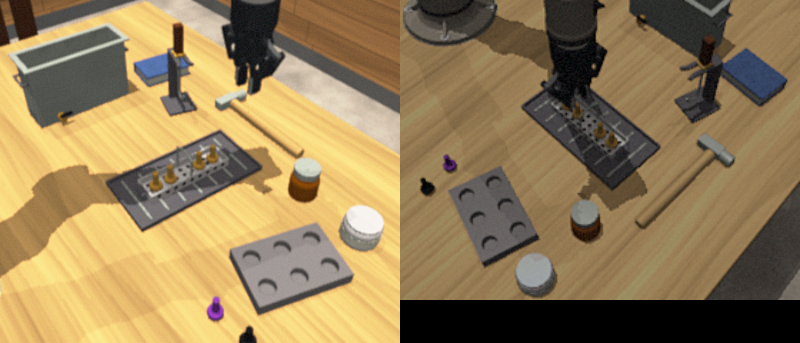

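All four knobs stand in the basket on the tray, the mould is empty, the rod is hanging in its fork and the bystanders are where they were.

```bash
python3 -c "
from bench import r
print(r.hand_in())"
```

```text
the job is handed in; nothing more can be done
None
```

The job is done and handed in at about 64 s of the 210 s allowed. I took the rod from its fork, lifted the basket out of the tank with the hook, and stood it flat in the drip tray. I then hung the rod back in the fork. The mould held four knobs; I set each one upright in the basket, lowering it until it touched the floor before letting go.

- **Basket and tray:** the basket is level and central in the tray, and neither moved between the placing and the last check.
- **Knobs:** the side camera showed all four stems upright in the basket, and no stems remain in the mould. The scene camera confirmed three; the fourth was hidden behind the gripper.
- **Rod:** upright in the fork, its top at 228 mm as at the start.
- **Bystanders:** the jar and hammer measured within about 2 mm of where they started. I checked the tin, the sample book and the purple and black look-alikes by eye only, and they look unmoved.

The highest contact force I read was about 10 N, when setting knobs down. No check failed.

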